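# Book a printer part out of stock at the scanner terminal

### The job

Book the blue-and-white supply carton out of stock at the black scanner terminal: press its blue key (take out), then the white one (one piece), then the green one (scan), each fully down and up again before the next. Then lift the carton over the mug and the glue stick and, label side down as it lies, lower it between the two cheeks at the ends of the scanner window, never letting it touch the terminal. Finish while still holding it there: level, centred, lengthwise along the window, its underside about 15 mm above the glass; leave everything else on the desk where it stands.

Things in the scene. Friction and masses are not known exactly. Their poses are not given: they have to be found in the camera images.
- carton: the carton to book out: dark blue sides, mostly white printed top, 55 x 120 x 40 mm (x, y, z), about 50 to 140 g, rigid. It lies flat on the right part of the desk, bar-code label underneath; it and the staple box swap places from start to start. Origin at the centre of its underside; y along its 120 mm length, z up. Take it from above across its 55 mm width.
- window (a point): centre of the scanner's glass (dark pane 118 x 64 mm, red line along it), at glass height, flush in the terminal. x along the window's length (away from the robot), y across it away from the keys, z up. At each end stands a black cheek: inner faces 72 mm from this point along x, tops 20 mm above the glass, 76 mm wide in y. The carton has 12 mm to spare at each end; the long sides are open.
- terminal: the black stock terminal on the left, fixed to the desk: 160 x 160 x 34 mm (x, y, z), flat top; place and yaw vary. Origin at the centre of its underside, x away from the robot. In this frame the window's centre is at [0, 0.034, 0.034]; the keys form a column at y = -0.052 and x = -0.056 (blue), -0.016 (white), 0.024 (green), with a flat display beyond them.
- key_blue_top (a point): centre of the top face of the blue key (nearest the robot), a square cap 24 x 24 mm that stands 10 mm above the terminal's top; key pitch 40 mm. Moves with the key.
- key_white_top (a point): centre of the top face of the white key (middle one); same size.
- key_green_top (a point): centre of the top face of the green key (farthest from the robot); same size. The printer (0.3 m high) stands some 90 mm or more beyond it: its front is at world x = 0.59, from y = -0.10 to 0.25; pass in front of it on the way to and from the carton.
- key_blue (a joint): travel of the blue key in m: 0 up, 0.005 fully down; spring-loaded, about 1.5 N to start and 4.5 N fully down; counts as pressed above 0.004, springs back up when let go. The end stop is rigid.
- key_white (a joint): travel of the white key, as the blue one.
- key_green (a joint): travel of the green key, as the blue one.
- staple_box: bystander: small red and white carton of staples, 42 x 88 x 27 mm (x, y, z), loose; origin at the centre of its underside. It lies on the right, in the carton's other place (a like box farther back is part of the room).
- mug: bystander in the way: white mug, 93 mm high, 82 mm across, 118 mm over the handle; loose, stands between carton and terminal, to the right of the terminal. Origin on the desk, at the centre of the footprint, handle included.
- glue_stick: bystander in the way: glue stick with a dark green cap standing upright on the near side of the mug, 28 mm across, 94 mm high, loose. Origin at the centre of its underside. Farther back, the plugs of the printer's leads stand out of its front up to 60 mm above the desk.
- tape_dispenser: bystander: dark tape dispenser, 48 x 128 x 74 mm (x, y, z), loose, between the printer's leads straight in front of the robot, a little right. Origin at the centre of its underside.
- sticky_pad: bystander: yellow pad of sticky notes, 77 x 77 x 13 mm, lying on the right nearer the robot, loose. Origin at the centre of its underside.
- clip_box: bystander: closed dark grey box of clips standing far right, 53 x 69 x 31 mm, loose. Origin at the centre of its underside.
- binder_clip: bystander: black binder clip, 23 x 41 x 36 mm, beside the printer, loose. Origin at the centre of its underside.

How it is judged:
On the way, in this order (a step that is already met when the one before it is completed fails the run):
1. the blue key is pressed fully down, the others up (value of joint key_blue above 0.004 m and value of joint each of key_white, key_green below 0.0015 m), for 0.05 s.
2. then the white key is pressed fully down, the others up (value of joint key_white above 0.004 m and value of joint each of key_blue, key_green below 0.0015 m), for 0.05 s.
3. then the green key is pressed fully down, the others up (value of joint key_green above 0.004 m and value of joint each of key_blue, key_white below 0.0015 m), for 0.05 s.
4. the carton, held, passes over the things between: its underside is higher than 80 mm in the strip where they stand, the keys up (world y of carton between -0.1 and 0.01 m and height (world z) of carton above 0.08 m and contact force between the fingers and carton above 0.5 N and value of joint each of key_blue, key_white, key_green below 0.0015 m), for 0.05 s.
At the end, for the whole second after the job is handed in: The carton is held in the gripper and at rest over the window: its underside 6 to 26 mm above the glass, its centre within 10 mm of the window's centre along it and 12 mm across, its length within 0.12 rad of the window's, level within 0.10 rad, touching no part of the terminal; all keys are up (x of carton in the frame of window between -0.01 and 0.01 m and y of carton in the frame of window between -0.012 and 0.012 m and z of carton in the frame of window between 0.006 and 0.026 m and angle between the y axis of carton and the x axis of window, either way round below 0.12 rad and angle between carton's own z axis and vertical below 0.1 rad and contact force between the fingers and carton above 0.5 N and contact force between carton and terminal below 0.1 N and linear speed of carton below 0.02 m/s and value of joint each of key_blue, key_white, key_green below 0.0015 m); the arm keeps its last pose, push and grip.
It fails at once if the carton touches the terminal or its keys (contact force between carton and terminal above 0.5 N).
It fails at once if the mug or the glue stick is moved by more than 15 mm or tipped (distance of any of mug, glue_stick from where it was at the start of the episode above 0.015 m or angle between any of mug, glue_stick's own z axis and vertical above 0.3 rad).
It fails at once if one of the other bystanders (staple box, tape dispenser, sticky pad, clip box, binder clip) is moved by more than 15 mm (distance of any of staple_box, tape_dispenser, sticky_pad, clip_box, binder_clip from where it was at the start of the episode above 0.015 m).
It also fails if it takes over 64 s, if anything falls off the work surface, if the arm or the gripper's body presses on something with over 40 N, if the wrist force passes 120 N, or if a joint passes its speed limit or range.

### The arm

A 6-joint arm with a two-finger parallel gripper is mounted at the origin on a cart in front of the work surface, level with it; the furniture and walls round the work are solid. World frame = base frame: x ahead of the robot, y to its left, z up, the work surface at z = 0. Lengths are in m, angles in rad, forces in N, time in s.
With the tool pointing down it reaches from about 0.3 to 0.875 m from the base axis. Payload 4.2 kg.
Tool frame: the origin (TCP) lies midway between the tips of the shut fingers; the grasp point (between the pads) lies 19 mm behind it; z points along the fingers, y is the line along which they close (so a half turn about z gives the same grasp; the last joint's range is limited). The gripper opens to 85 mm and grips with 20 to 120 N. Pads are 22 mm wide; open, the fingers measure 114 mm over their backs; the gripper's body (76 mm by 85 mm) begins 54 mm behind the grasp point. The pads swing forward as they close: fully open they stand 13 mm farther back than shut.
Start: joints at [1.171, 0.32, 1.565, -0, 1.257, -0.02], TCP at [0.213, 0.534, 0.231] pointing down, gripper open.
Joint ranges: [-3.11, 3.11], [-0.84, 2.01], [0.21, 2.61], [-1.34, 4.49], [0.05, 2.63], [-2.56, 2.56]. Speed limits (rad/s): [2.57, 2.57, 3.14, 3.14, 3.14, 3.14].

### API

Orientations are given as a rotation vector (axis times angle).
In Python, from plant import readout, get_image, camera_model, manip gives the robot as it stands.
- The arm moves only by the shell command python3 -m crank 'ROWS' [FORCE]. ROWS is JSON, a list of rows, each an object of numbers: "dx", "dy", "dz": the shift along the tool's x, y, z in m; "ax", "ay", "az": the turn, a rotation vector about the tool's x, y, z in degrees; "jaw": the opening, from 0 (shut) to 1 (fully open). In form: [{"dx": .., "dy": .., "dz": .., "ax": .., "ay": .., "az": .., "jaw": ..}, ...]. A call has exactly 8 rows; each row is the pose to reach, as a shift and turn from the pose commanded when the call began, along the tool's axes at that moment; what a row does not reach only later rows make up. A row lasts 1/10 s, in which the tool goes at most 50 mm and 8.59 degrees, less where a joint would pass 70% of its speed; a pose out of reach is approached as far as the arm can. A call with a gripper value outside its range is refused whole. The fingers move at their own pace and stop on an object; FORCE is the grip in N (left out, the last holds). Time passes only in rows, so rows that repeat a pose let the fingers close, or fill a call up. It gives the time, the measured TCP pose, the force, the opening and the grip force at its end, in the units of the state.
- readout.sense(): the state, without advancing time (a new reading comes with each control period).
- get_image(name): name is "scene" or "top"; returns (picture, depth): 480x640x3 uint8, red, green, blue; 480x640 float32, m along the optical axis (not along the pixel's ray), 0 where there is no reading.
- camera_model(name): a dict with "intrinsics" (3x3 intrinsics, pixels), "xyz" and "orientation" of the camera in the world. Camera axes: x right, y up, looking along -z (the intrinsics and any distortion apply to the point x, -y, -z); pixel columns grow to the right and rows downward; lengths in m; the calibration is good to about 2 mm. A picture is of the moment at which its call begins. camera_model takes no time and is no camera call.
- manip.hand_in(): hands the job in; it is judged then, once.
The state is a dict: "t": time; "qpos": joint angles; "qd": joint speeds; "joint_torque": joint torques, N m; "ee_pos": TCP position; "tcp_rot": TCP orientation; "wrist_force": force on the tool from outside, world axes, zero at the start; "torque": the same for the moment, N m; "gripper_width": opening from 0.0 (shut) to 1.0 (fully open); "gripper_force": force on a finger pad.
Only numpy, scipy, OpenCV 4.12 (cv2) and the standard library are available. Lean on these libraries where they do the work, as an engineer would, in place of code of your own. Each camera call takes 0.05 s, during which the arm holds its last target. There are 200 camera calls.

## Working session

There is one attempt and no reset: what is moved stays moved. The work goes in short steps, Python scripts to look and compute and a shell command to move; the robot and the scene stay as the last step left them, time stands still between calls to the robot, and variables do not carry over. Pictures are saved under pics/ and viewed, at most 10 in all, crops included, and the job is handed in when it is done.

```bash
ls; mkdir -p pics
cat > h.py <<'E'
import numpy as np, cv2
from scipy.spatial.transform import Rotation as R
from plant import readout, get_image, camera_model, manip
def cam(n):
    m=camera_model(n); o=np.array(m["orientation"],float)
    Rm=o if o.shape==(3,3) else (R.from_rotvec(o).as_matrix() if o.size==3 else R.from_quat(o).as_matrix())
    return np.array(m["intrinsics"]),np.array(m["xyz"]),Rm,m
def cloud(n,d):
    K,p,Rm,_=cam(n); v,u=np.mgrid[:480,:640]
    c=np.stack([(u-K[0,2])/K[0,0]*d,-(v-K[1,2])/K[1,1]*d,-d],-1)
    return c@Rm.T+p
def ray(n,u,v,z):
    K,p,Rm,_=cam(n); r=Rm@np.array([(u-K[0,2])/K[0,0],-(v-K[1,2])/K[1,1],-1]); return p+r*(z-p[2])/r[2]
def grab(n,f):
    im,d=get_image(n); cv2.imwrite(f"pics/{f}.png",im[:,:,::-1]); np.savez(f"pics/{f}.npz",im=im,d=d); return im,d
E
python3 - <<'E'
from h import *
for n in("scene","top"):
    print(camera_model(n)); im,d=grab(n,n+"0"); print((d>0).mean())
print(readout.sense())
E
```

```text
pics
{'intrinsics': array([[473.28966329,   0.        , 321.01693618],
       [  0.        , 473.28966329, 237.05259335],
       [  0.        ,   0.        ,   1.        ]]), 'xyz': array([-0.11477071, -0.98264131,  0.76283659]), 'orientation': array([ 0.95938162, -0.33116413, -0.65393629])}
0.9957454427083333
{'intrinsics': array([[524.65569797,   0.        , 319.31040957],
       [  0.        , 524.65569797, 236.96831571],
       [  0.        ,   0.        ,   1.        ]]), 'xyz': array([ 0.40338355, -0.17378013,  1.31276946]), 'orientation': array([ 0.11516066, -0.08951892, -1.59823984])}
0.99609375
{'t': 0.1, 'qpos': array([ 1.17101472e+00,  3.20237466e-01,  1.56556129e+00,  2.64570341e-05,
        1.25737650e+00, -1.99909906e-02]), 'qd': array([-0.00087087, -0.00222146, -0.00242684, -0.0001839 ,  0.00195786,
       -0.00091745]), 'joint_torque': array([ 2.00679504e-03, -4.16413593e+01, -2.34706217e+01,  2.21586838e-04,
        4.77157038e-03,  5.55938144e-06]), 'ee_pos': array([0.21299089, 0.53364479, 0.23055921]), 'tcp_rot': array([-5.92940291e-01, -3.08476807e+00,  2.42288697e-03]), 'wrist_force': array([ 0.50776563,  1.68405162, -0.71817389]), 'torque': array([ 0.00372447, -0.00027192,  0.00736104]), 'gripper_force': 0.0, 'gripper_width': 0.9952198101696257}
```

View pics/top0.png

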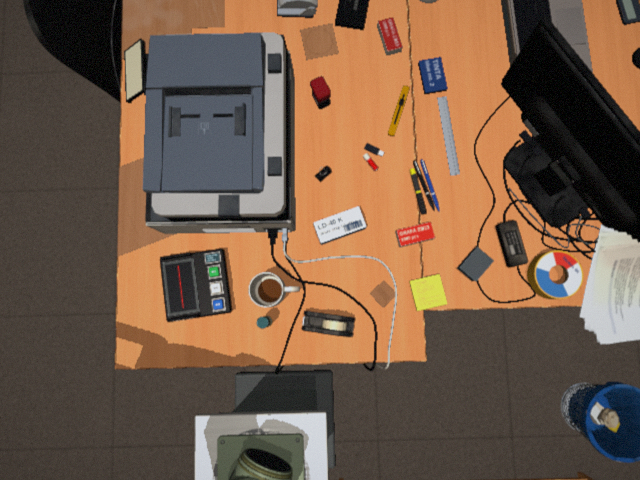

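View pics/scene0.png

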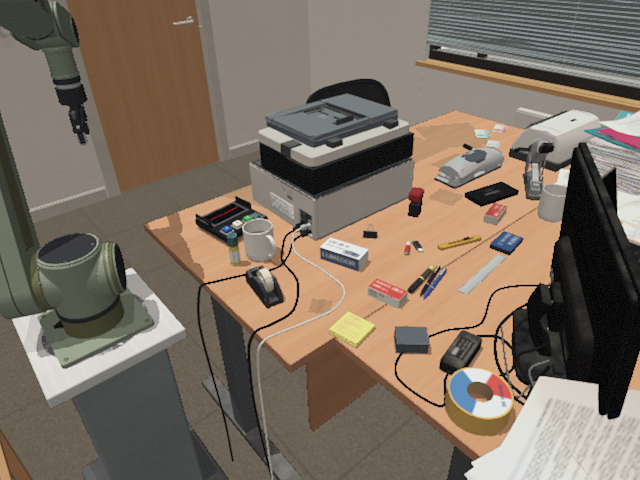

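The top view shows the terminal at about (196,285), with the blue, white and green keys at (219,305), (216,288) and (214,272). The carton is at (340,225), the mug at (268,290), the glue stick at (264,322), the staple box at (415,234) and the tape dispenser at (328,323).

Run:
```python
from h import *
z=np.load("pics/top0.npz"); im,d=z["im"],z["d"]; P=cloud("top",d)
hsv=cv2.cvtColor(im,cv2.COLOR_RGB2HSV); H,S,V=[hsv[...,i].astype(int) for i in range(3)]
def box(u0,u1,v0,v1): m=np.zeros((480,640),bool); m[v0:v1,u0:u1]=1; return m
def rep(name,m,zz):
    m=cv2.morphologyEx(m.astype(np.uint8),cv2.MORPH_OPEN,np.ones((2,2)))
    n,l,st,c=cv2.connectedComponentsWithStats(m); k=1+st[1:,4].argmax(); pts=np.argwhere(l==k)[:,::-1].astype(np.float32)
    r=cv2.minAreaRect(pts); W=np.array([ray("top",*p,zz)[:2] for p in cv2.boxPoints(r)])
    e=[W[1]-W[0],W[2]-W[1]]; L=max(e,key=np.linalg.norm)
    print(name,st[k,4],"c",r[0],"world",W.mean(0).round(4),"size",[round(float(np.linalg.norm(x)),3) for x in e],"ang",round(float(np.degrees(np.arctan2(L[1],L[0]))),1),"zmed",np.median(P[...,2][l==k]).round(4))
kb=box(203,230,262,316)
rep("blue",kb&(H>100)&(H<130)&(S>110)&(V>70),.044)
rep("white",kb&(S<60)&(V>140)&box(203,230,280,297),.044)
rep("green",kb&(H>40)&(H<90)&(S>110)&(V>60),.044)
t=box(158,235,245,325)
rep("redline",t&((H<8)|(H>172))&(S>130)&(V>80)&box(170,200,258,312),.034)
rep("term",t&(P[...,2]>.018),.038)
rep("carton",box(308,375,200,248)&(P[...,2]>.03),.040)
rep("staple",box(390,440,215,252)&(P[...,2]>.015),.027)
rep("mug",box(240,303,265,312)&(P[...,2]>.06),.093)
rep("glue",box(250,275,312,332)&(P[...,2]>.06),.094)
rep("tape",box(295,362,300,342)&(P[...,2]>.03),.06)
for (u,v) in [(272,238),(286,236),(278,250),(300,257)]: print(u,v,P[v,u].round(3))
```

```text
blue 76 c (218.5, 304.5) world [0.413  0.0918] size [0.022, 0.021] ang -91.7 zmed 0.0432
white 135 c (217.18919372558594, 288.6351318359375) world [0.4511 0.0948] size [0.031, 0.032] ang -170.8 zmed 0.0419
green 76 c (214.5, 272.5) world [0.4903 0.1012] size [0.022, 0.022] ang -91.7 zmed 0.0432
redline 90 c (181.1160430908203, 287.486328125) world [0.4571 0.1853] size [0.005, 0.101] ang -173.0 zmed 0.0358
term 4327 c (196.02688598632812, 285.1990966796875) world [0.4618 0.1478] size [0.163, 0.162] ang -84.0 zmed 0.0353
carton 1108 c (340.6452941894531, 225.01193237304688) world [ 0.5978 -0.2087] size [0.121, 0.056] ang -71.8 zmed 0.0403
staple 627 c (416.20880126953125, 234.36988830566406) world [ 0.5706 -0.3943] size [0.09, 0.043] ang -78.2 zmed 0.0272
mug 349 c (272.2313232421875, 292.740234375) world [ 0.4362 -0.0433] size [0.081, 0.111] ang -119.1 zmed 0.0765
glue 130 c (264.0, 322.5) world [ 0.3685 -0.0234] size [0.028, 0.025] ang -91.6 zmed 0.0929
tape 730 c (327.8668212890625, 324.2489013671875) world [ 0.3593 -0.1699] size [0.048, 0.116] ang -99.2 zmed 0.0474
272 238 [ 0.57  -0.04   0.047]
286 236 [ 0.572 -0.076  0.063]
278 250 [ 0.546 -0.049 -0.004]
300 257 [ 0.526 -0.105 -0.002]
```

```bash
cat >> h.py <<'E'
def delta(tgt,yang):
    s=readout.sense(); Rm=R.from_rotvec(s["tcp_rot"]).as_matrix(); a=np.radians(yang)
    T=np.column_stack([[-np.sin(a),np.cos(a),0],[np.cos(a),np.sin(a),0],[0,0,-1]])
    if T[:,1]@Rm[:,1]<-0.5 and False: pass
    print("t",s["t"],"tcp",s["ee_pos"].round(4),"d",(Rm.T@(np.array(tgt)-s["ee_pos"])).round(4),"turn",np.degrees(R.from_matrix(Rm.T@T).as_rotvec()).round(2),"w",s["gripper_width"],"gf",s["gripper_force"],"q",s["qpos"].round(3))
E
python3 -m crank '[{"dx":-0.02,"dy":-0.02,"az":-3,"jaw":0},{"dx":-0.05,"dy":-0.05,"az":-7,"jaw":0},{"dx":-0.08,"dy":-0.08,"az":-11,"jaw":0},{"dx":-0.115,"dy":-0.11,"az":-15,"jaw":0},{"dx":-0.15,"dy":-0.14,"az":-19,"jaw":0},{"dx":-0.18,"dy":-0.17,"dz":0.02,"az":-23,"jaw":0},{"dx":-0.2,"dy":-0.19,"dz":0.03,"az":-27,"jaw":0},{"dx":-0.21,"dy":-0.2,"dz":0.03,"az":-28.6,"jaw":0}]' 30
python3 -c "
from h import *
delta([.413,.092,.1],96.8)"
```

```text
t 0.1 tcp [0.213  0.5336 0.2306] d [-0.3495 -0.3358  0.1311] turn [ -0.09  -0.03 -28.56] w 0.9952198101696257 gf 0.0 q [ 1.171  0.32   1.566  0.     1.257 -0.02 ]schema error: expected keys dx, dy, dz, ax, ay, az, jaw
```

```bash
python3 -m crank '[{"dx":-0.02,"dy":-0.02,"dz":0,"ax":0,"ay":0,"az":-3,"jaw":0},{"dx":-0.05,"dy":-0.05,"dz":0,"ax":0,"ay":0,"az":-7,"jaw":0},{"dx":-0.08,"dy":-0.08,"dz":0,"ax":0,"ay":0,"az":-11,"jaw":0},{"dx":-0.115,"dy":-0.11,"dz":0,"ax":0,"ay":0,"az":-15,"jaw":0},{"dx":-0.15,"dy":-0.14,"dz":0,"ax":0,"ay":0,"az":-19,"jaw":0},{"dx":-0.18,"dy":-0.17,"dz":0.02,"ax":0,"ay":0,"az":-23,"jaw":0},{"dx":-0.2,"dy":-0.19,"dz":0.03,"ax":0,"ay":0,"az":-27,"jaw":0},{"dx":-0.21,"dy":-0.2,"dz":0.03,"ax":0,"ay":0,"az":-28.6,"jaw":0}]' 30
python3 -c "
from h import *
delta([.413,.092,.1],96.8)"
```

```text
t: 0.9
ee_pos: [0.3335, 0.2674, 0.1997]
tcp_rot: [0.186, -3.133, 0.004]
wrist_force: [-0.0, 0.0, 0.1]
gripper_width: -0.002
gripper_force: 0.0
t 0.9 tcp [0.3335 0.2674 0.1997] d [-0.0585 -0.1834  0.1   ] turn [-0.14 -0.19  0.01] w -0.0018934091895541013 gf 0.0 q [ 6.490e-01  1.150e-01  1.923e+00 -1.000e-03  1.108e+00 -1.040e+00]
```

```bash
python3 -m crank '[{"dx":-0.006,"dy":-0.02,"dz":0.01,"ax":0,"ay":0,"az":0,"jaw":0},{"dx":-0.018,"dy":-0.055,"dz":0.03,"ax":0,"ay":0,"az":0,"jaw":0},{"dx":-0.032,"dy":-0.1,"dz":0.055,"ax":0,"ay":0,"az":0,"jaw":0},{"dx":-0.045,"dy":-0.14,"dz":0.08,"ax":0,"ay":0,"az":0,"jaw":0},{"dx":-0.054,"dy":-0.17,"dz":0.1,"ax":0,"ay":0,"az":0,"jaw":0},{"dx":-0.0585,"dy":-0.1834,"dz":0.12,"ax":0,"ay":0,"az":0,"jaw":0},{"dx":-0.0585,"dy":-0.1834,"dz":0.13,"ax":0,"ay":0,"az":0,"jaw":0},{"dx":-0.0585,"dy":-0.1834,"dz":0.13,"ax":0,"ay":0,"az":0,"jaw":0}]'
python3 - <<'E'
from h import *
delta([.413,.092,.1],96.8)
a=grab("scene","s1")[0]; b=grab("top","t1")[0]
c=np.hstack([cv2.resize(a[180:260,180:280],(400,320),interpolation=cv2.INTER_CUBIC),cv2.resize(b[240:330,150:250],(400,320),interpolation=cv2.INTER_CUBIC)])
cv2.imwrite("pics/c1.png",c[:,:,::-1])
E
```

```text
t: 1.7
ee_pos: [0.4128, 0.0952, 0.0701]
tcp_rot: [0.186, -3.132, 0.0]
wrist_force: [0.4, 0.5, 0.5]
gripper_width: 0.001
gripper_force: 0.0
t 1.7 tcp [0.4128 0.0952 0.0701] d [ 0.0003 -0.0032 -0.0299] turn [ 0.   -0.21 -0.01] w 0.0008218009113093576 gf 0.0 q [ 1.99e-01  2.71e-01  2.12e+00  1.00e-03  7.55e-01 -1.49e+00]
```

View pics/c1.png

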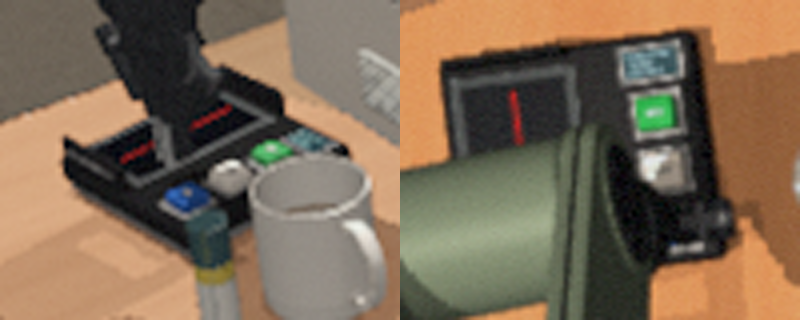

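The crop shows the closed fingertips above and behind the blue key, along the scene camera's ray. The blue, white and green keys are at about (187,197), (228,178) and (272,152) in the crop, and nothing is touched.

```bash
python3 -m crank '[{"dx":0,"dy":-0.003,"dz":0.01,"ax":0,"ay":0,"az":0,"jaw":0},{"dx":0,"dy":-0.003,"dz":0.02,"ax":0,"ay":0,"az":0,"jaw":0},{"dx":0,"dy":-0.003,"dz":0.024,"ax":0,"ay":0,"az":0,"jaw":0},{"dx":0,"dy":-0.003,"dz":0.026,"ax":0,"ay":0,"az":0,"jaw":0},{"dx":0,"dy":-0.003,"dz":0.0275,"ax":0,"ay":0,"az":0,"jaw":0},{"dx":0,"dy":-0.003,"dz":0.029,"ax":0,"ay":0,"az":0,"jaw":0},{"dx":0,"dy":-0.003,"dz":0.029,"ax":0,"ay":0,"az":0,"jaw":0},{"dx":0,"dy":-0.003,"dz":0.029,"ax":0,"ay":0,"az":0,"jaw":0}]'
```

```text
t: 2.6
ee_pos: [0.4143, 0.0924, 0.0425]
tcp_rot: [-0.187, 3.136, 0.0]
wrist_force: [-1.4, 0.1, 2.0]
gripper_width: -0.003
gripper_force: 1.1
```

```bash
python3 -m crank '[{"dx":0,"dy":0,"dz":0.001,"ax":0,"ay":0,"az":0,"jaw":0},{"dx":0,"dy":0,"dz":0.002,"ax":0,"ay":0,"az":0,"jaw":0},{"dx":0,"dy":0,"dz":0.003,"ax":0,"ay":0,"az":0,"jaw":0},{"dx":0,"dy":0,"dz":0.003,"ax":0,"ay":0,"az":0,"jaw":0},{"dx":0,"dy":0,"dz":0.003,"ax":0,"ay":0,"az":0,"jaw":0},{"dx":0,"dy":0,"dz":0.003,"ax":0,"ay":0,"az":0,"jaw":0},{"dx":0,"dy":0,"dz":0.003,"ax":0,"ay":0,"az":0,"jaw":0},{"dx":0,"dy":0,"dz":0.003,"ax":0,"ay":0,"az":0,"jaw":0}]'
```

```text
t: 3.4
ee_pos: [0.4144, 0.0923, 0.0394]
tcp_rot: [-0.187, 3.136, 0.0]
wrist_force: [-1.5, 1.4, 3.6]
gripper_width: -0.0
gripper_force: 2.1
```

```bash
python3 -m crank '[{"dx":0,"dy":0,"dz":0.0005,"ax":0,"ay":0,"az":0,"jaw":0},{"dx":0,"dy":0,"dz":0.001,"ax":0,"ay":0,"az":0,"jaw":0},{"dx":0,"dy":0,"dz":0.0015,"ax":0,"ay":0,"az":0,"jaw":0},{"dx":0,"dy":0,"dz":0.002,"ax":0,"ay":0,"az":0,"jaw":0},{"dx":0,"dy":0,"dz":0.0025,"ax":0,"ay":0,"az":0,"jaw":0},{"dx":0,"dy":0,"dz":0.0025,"ax":0,"ay":0,"az":0,"jaw":0},{"dx":0,"dy":0,"dz":0.0025,"ax":0,"ay":0,"az":0,"jaw":0},{"dx":0,"dy":0,"dz":0.0025,"ax":0,"ay":0,"az":0,"jaw":0}]'
```

```text
t: 4.2
ee_pos: [0.4144, 0.0924, 0.0386]
tcp_rot: [-0.187, 3.135, 0.0]
wrist_force: [-6.5, 0.3, 25.3]
gripper_width: -0.002
gripper_force: 12.7
```

Blue is at its end stop, with 25 N on the wrist. Next is the white key.

```bash
python3 -m crank '[{"dx":0,"dy":0,"dz":-0.01,"ax":0,"ay":0,"az":0,"jaw":0},{"dx":0,"dy":0,"dz":-0.03,"ax":0,"ay":0,"az":0,"jaw":0},{"dx":-0.01,"dy":0,"dz":-0.03,"ax":0,"ay":0,"az":0,"jaw":0},{"dx":-0.025,"dy":0,"dz":-0.03,"ax":0,"ay":0,"az":0,"jaw":0},{"dx":-0.035,"dy":0,"dz":-0.03,"ax":0,"ay":0,"az":0,"jaw":0},{"dx":-0.039,"dy":0,"dz":-0.03,"ax":0,"ay":0,"az":0,"jaw":0},{"dx":-0.039,"dy":0,"dz":-0.03,"ax":0,"ay":0,"az":0,"jaw":0},{"dx":-0.039,"dy":0,"dz":-0.03,"ax":0,"ay":0,"az":0,"jaw":0}]'
python3 -c "
from h import *
delta([.4525,.0965,.0356],96.8)"
```

```text
t: 5.0
ee_pos: [0.4524, 0.0968, 0.0663]
tcp_rot: [0.187, -3.134, 0.0]
wrist_force: [-0.0, -0.4, -0.5]
gripper_width: 0.001
gripper_force: 0.0
t 5.0 tcp [0.4524 0.0968 0.0663] d [-0.0001 -0.0003  0.0307] turn [-0.   -0.09  0.04] w 0.0014285860947388168 gf 0.0 q [ 0.186  0.327  2.042  0.     0.774 -1.504]
```

```bash
python3 -m crank '[{"dx":0,"dy":0,"dz":0.01,"ax":0,"ay":0,"az":0,"jaw":0},{"dx":0,"dy":0,"dz":0.02,"ax":0,"ay":0,"az":0,"jaw":0},{"dx":0,"dy":0,"dz":0.024,"ax":0,"ay":0,"az":0,"jaw":0},{"dx":0,"dy":0,"dz":0.027,"ax":0,"ay":0,"az":0,"jaw":0},{"dx":0,"dy":0,"dz":0.029,"ax":0,"ay":0,"az":0,"jaw":0},{"dx":0,"dy":0,"dz":0.03,"ax":0,"ay":0,"az":0,"jaw":0},{"dx":0,"dy":0,"dz":0.0305,"ax":0,"ay":0,"az":0,"jaw":0},{"dx":0,"dy":0,"dz":0.0305,"ax":0,"ay":0,"az":0,"jaw":0}]'
python3 -m crank '[{"dx":0,"dy":0,"dz":0,"ax":0,"ay":0,"az":0,"jaw":0},{"dx":0,"dy":0,"dz":0,"ax":0,"ay":0,"az":0,"jaw":0},{"dx":0,"dy":0,"dz":0,"ax":0,"ay":0,"az":0,"jaw":0},{"dx":0,"dy":0,"dz":0,"ax":0,"ay":0,"az":0,"jaw":0},{"dx":0,"dy":0,"dz":0,"ax":0,"ay":0,"az":0,"jaw":0},{"dx":0,"dy":0,"dz":0,"ax":0,"ay":0,"az":0,"jaw":0},{"dx":0,"dy":0,"dz":0,"ax":0,"ay":0,"az":0,"jaw":0},{"dx":0,"dy":0,"dz":0,"ax":0,"ay":0,"az":0,"jaw":0}]'
```

```text
t: 5.8
ee_pos: [0.4521, 0.0968, 0.0386]
tcp_rot: [0.187, -3.135, 0.0]
wrist_force: [-7.6, -1.0, 27.5]
gripper_width: -0.002
gripper_force: 13.6
t: 6.6
ee_pos: [0.4521, 0.0968, 0.0386]
tcp_rot: [0.188, -3.135, 0.0]
wrist_force: [-9.0, -1.7, 26.5]
gripper_width: -0.002
gripper_force: 13.5
```

White is on its stop too; now green.

```bash
python3 -m crank '[{"dx":0,"dy":0,"dz":-0.01,"ax":0,"ay":0,"az":0,"jaw":0},{"dx":0,"dy":0,"dz":-0.03,"ax":0,"ay":0,"az":0,"jaw":0},{"dx":-0.01,"dy":0,"dz":-0.03,"ax":0,"ay":0,"az":0,"jaw":0},{"dx":-0.025,"dy":0,"dz":-0.03,"ax":0,"ay":0,"az":0,"jaw":0},{"dx":-0.035,"dy":0,"dz":-0.03,"ax":0,"ay":0,"az":0,"jaw":0},{"dx":-0.039,"dy":0,"dz":-0.03,"ax":0,"ay":0,"az":0,"jaw":0},{"dx":-0.039,"dy":0,"dz":-0.03,"ax":0,"ay":0,"az":0,"jaw":0},{"dx":-0.039,"dy":0,"dz":-0.03,"ax":0,"ay":0,"az":0,"jaw":0}]'
python3 -m crank '[{"dx":0,"dy":0,"dz":0.01,"ax":0,"ay":0,"az":0,"jaw":0},{"dx":0,"dy":0,"dz":0.02,"ax":0,"ay":0,"az":0,"jaw":0},{"dx":0,"dy":0,"dz":0.024,"ax":0,"ay":0,"az":0,"jaw":0},{"dx":0,"dy":0,"dz":0.027,"ax":0,"ay":0,"az":0,"jaw":0},{"dx":0,"dy":0,"dz":0.029,"ax":0,"ay":0,"az":0,"jaw":0},{"dx":0,"dy":0,"dz":0.03,"ax":0,"ay":0,"az":0,"jaw":0},{"dx":0,"dy":0,"dz":0.03,"ax":0,"ay":0,"az":0,"jaw":0},{"dx":0,"dy":0,"dz":0.03,"ax":0,"ay":0,"az":0,"jaw":0}]'
python3 -m crank '[{"dx":0,"dy":0,"dz":0,"ax":0,"ay":0,"az":0,"jaw":0},{"dx":0,"dy":0,"dz":0,"ax":0,"ay":0,"az":0,"jaw":0},{"dx":0,"dy":0,"dz":0,"ax":0,"ay":0,"az":0,"jaw":0},{"dx":0,"dy":0,"dz":0,"ax":0,"ay":0,"az":0,"jaw":0},{"dx":0,"dy":0,"dz":0,"ax":0,"ay":0,"az":0,"jaw":0},{"dx":0,"dy":0,"dz":0,"ax":0,"ay":0,"az":0,"jaw":0},{"dx":0,"dy":0,"dz":0,"ax":0,"ay":0,"az":0,"jaw":0},{"dx":0,"dy":0,"dz":0,"ax":0,"ay":0,"az":0,"jaw":0}]'
```

```text
t: 7.4
ee_pos: [0.4911, 0.1015, 0.0657]
tcp_rot: [0.187, -3.134, 0.0]
wrist_force: [0.5, -0.4, 0.2]
gripper_width: -0.001
gripper_force: 0.0
t: 8.2
ee_pos: [0.4909, 0.1015, 0.0387]
tcp_rot: [0.187, -3.135, 0.0]
wrist_force: [-8.3, -1.2, 23.6]
gripper_width: -0.002
gripper_force: 12.0
t: 9.0
ee_pos: [0.4909, 0.1015, 0.0387]
tcp_rot: [0.187, -3.135, 0.0]
wrist_force: [-8.3, -1.4, 23.3]
gripper_width: -0.001
gripper_force: 12.0
```

All three keys have been pressed. I'll lift clear and go round the front of the printer.

```bash
python3 -m crank '[{"dx":0,"dy":0,"dz":-0.01,"ax":0,"ay":0,"az":0,"jaw":0},{"dx":0,"dy":0,"dz":-0.035,"ax":0,"ay":0,"az":0,"jaw":0},{"dx":0.005,"dy":0,"dz":-0.07,"ax":0,"ay":0,"az":0,"jaw":0},{"dx":0.02,"dy":0,"dz":-0.11,"ax":0,"ay":0,"az":0,"jaw":0},{"dx":0.035,"dy":0,"dz":-0.15,"ax":0,"ay":0,"az":0,"jaw":0},{"dx":0.045,"dy":-0.015,"dz":-0.175,"ax":0,"ay":0,"az":0,"jaw":0},{"dx":0.05,"dy":-0.04,"dz":-0.19,"ax":0,"ay":0,"az":0,"jaw":0},{"dx":0.05,"dy":-0.075,"dz":-0.19,"ax":0,"ay":0,"az":0,"jaw":0}]'
python3 -m crank '[{"dx":0,"dy":-0.04,"dz":0,"ax":0,"ay":0,"az":6,"jaw":0.5},{"dx":0,"dy":-0.08,"dz":0,"ax":0,"ay":0,"az":14,"jaw":1},{"dx":0,"dy":-0.12,"dz":0,"ax":0,"ay":0,"az":22,"jaw":1},{"dx":0,"dy":-0.16,"dz":0,"ax":0,"ay":0,"az":30,"jaw":1},{"dx":0,"dy":-0.195,"dz":0,"ax":0,"ay":0,"az":38,"jaw":1},{"dx":0,"dy":-0.22,"dz":0,"ax":0,"ay":0,"az":46,"jaw":1},{"dx":0,"dy":-0.235,"dz":0,"ax":0,"ay":0,"az":54,"jaw":1},{"dx":0,"dy":-0.24,"dz":0,"ax":0,"ay":0,"az":60,"jaw":1}]'
python3 -c "
from h import *
delta([.598,-.2087,.12],18.2)"
```

```text
t: 9.8
ee_pos: [0.4518, 0.0213, 0.2289]
tcp_rot: [-0.191, 3.13, 0.0]
wrist_force: [0.5, -0.1, -0.6]
gripper_width: 0.002
gripper_force: 0.0
t: 10.6
ee_pos: [0.4797, -0.2189, 0.2258]
tcp_rot: [-1.415, -2.805, 0.0]
wrist_force: [-0.5, -0.2, 0.5]
gripper_width: 1.003
gripper_force: 0.0
t 10.6 tcp [ 0.4797 -0.2189  0.2258] d [-0.0621  0.1012  0.1057] turn [-0.02  0.   18.24] w 1.0031740118330428 gf 0.0 q [-0.45   0.248  1.681 -0.     1.213 -1.086]
```

```bash
python3 -m crank '[{"dx":-0.005,"dy":0.01,"dz":0,"ax":0,"ay":0,"az":3,"jaw":1},{"dx":-0.02,"dy":0.03,"dz":0,"ax":0,"ay":0,"az":7,"jaw":1},{"dx":-0.035,"dy":0.055,"dz":0.02,"ax":0,"ay":0,"az":11,"jaw":1},{"dx":-0.05,"dy":0.08,"dz":0.045,"ax":0,"ay":0,"az":15,"jaw":1},{"dx":-0.058,"dy":0.094,"dz":0.075,"ax":0,"ay":0,"az":18.2,"jaw":1},{"dx":-0.062,"dy":0.101,"dz":0.1,"ax":0,"ay":0,"az":18.2,"jaw":1},{"dx":-0.062,"dy":0.101,"dz":0.115,"ax":0,"ay":0,"az":18.2,"jaw":1},{"dx":-0.062,"dy":0.101,"dz":0.115,"ax":0,"ay":0,"az":18.2,"jaw":1}]'
python3 - <<'E'
from h import *
delta([.598,-.2087,.02],18.2)
z=np.load("pics/scene0.npz"); P=cloud("scene",z["d"])
m=(P[...,2]>.034)&(P[...,2]<.046)&(abs(P[...,0]-.6)<.1)&(abs(P[...,1]+.21)<.09)
pts=P[m][:,:2].astype(np.float32); print(len(pts),cv2.minAreaRect(pts*1000))
a=grab("scene","s2")[0]; b=grab("top","t2")[0]
c=np.hstack([cv2.resize(a[170:290,290:410],(400,400),interpolation=cv2.INTER_CUBIC),cv2.resize(b[180:300,270:390],(400,400),interpolation=cv2.INTER_CUBIC)])
cv2.imwrite("pics/c2.png",c[:,:,::-1])
E
```

```text
t: 11.4
ee_pos: [0.5961, -0.2054, 0.108]
tcp_rot: [-1.828, -2.547, 0.003]
wrist_force: [0.4, -0.2, -1.0]
gripper_width: 0.997
gripper_force: 0.0
t 11.4 tcp [ 0.5961 -0.2054  0.108 ] d [-0.0041  0.0011  0.088 ] turn [-0.28 -0.23  0.46] w 0.997316332988275 gf 0.0 q [-0.35   0.503  1.597  0.     1.047 -0.676]
598 ((603.1637573242188, -208.93695068359375), (60.511592864990234, 122.44608306884766), 17.94691276550293)
```

View pics/c2.png

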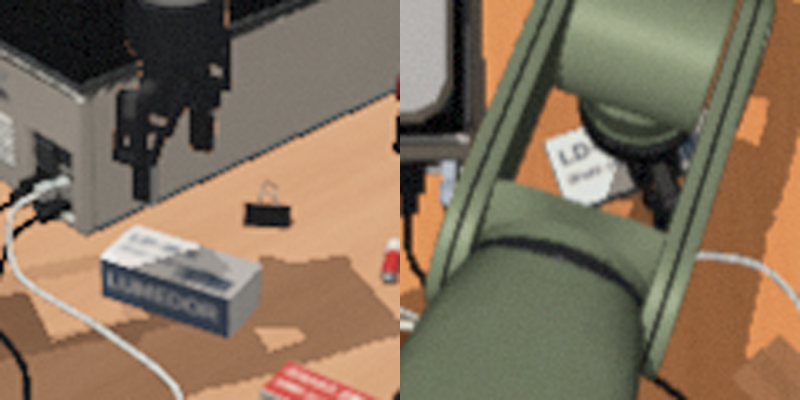

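The crop shows the open fingers straddling above the carton, whose white top is at about (180,260) in the left half. Both views agree on its centre at about (0.600, -0.209).

```bash
python3 -m crank '[{"dx":-0.003,"dy":0.003,"dz":0.02,"ax":0,"ay":0,"az":0.4,"jaw":1},{"dx":-0.003,"dy":0.003,"dz":0.045,"ax":0,"ay":0,"az":0.4,"jaw":1},{"dx":-0.003,"dy":0.003,"dz":0.06,"ax":0,"ay":0,"az":0.4,"jaw":1},{"dx":-0.003,"dy":0.003,"dz":0.075,"ax":0,"ay":0,"az":0.4,"jaw":1},{"dx":-0.003,"dy":0.003,"dz":0.085,"ax":0,"ay":0,"az":0.4,"jaw":1},{"dx":-0.003,"dy":0.003,"dz":0.09,"ax":0,"ay":0,"az":0.4,"jaw":1},{"dx":-0.003,"dy":0.003,"dz":0.09,"ax":0,"ay":0,"az":0.4,"jaw":1},{"dx":-0.003,"dy":0.003,"dz":0.09,"ax":0,"ay":0,"az":0.4,"jaw":1}]'
python3 -c "
from h import *
delta([.600,-.2087,.004],18.1)"
```

```text
t: 12.3
ee_pos: [0.6021, -0.2083, 0.0222]
tcp_rot: [1.84, 2.544, 0.001]
wrist_force: [-0.5, 0.6, 0.7]
gripper_width: 1.004
gripper_force: 0.0
t 12.3 tcp [ 0.6021 -0.2083  0.0222] d [ 0.0003 -0.0021  0.0182] turn [0.08 0.06 0.14] w 1.003745135917246 gf 0.0 q [-0.351  0.6    1.672  0.     0.868 -0.67 ]
```

```bash
python3 -m crank '[{"dx":0,"dy":-0.002,"dz":0.008,"ax":0,"ay":0,"az":0,"jaw":1},{"dx":0,"dy":-0.002,"dz":0.014,"ax":0,"ay":0,"az":0,"jaw":1},{"dx":0,"dy":-0.002,"dz":0.017,"ax":0,"ay":0,"az":0,"jaw":1},{"dx":0,"dy":-0.002,"dz":0.017,"ax":0,"ay":0,"az":0,"jaw":0.75},{"dx":0,"dy":-0.002,"dz":0.017,"ax":0,"ay":0,"az":0,"jaw":0.65},{"dx":0,"dy":-0.002,"dz":0.017,"ax":0,"ay":0,"az":0,"jaw":0.5},{"dx":0,"dy":-0.002,"dz":0.017,"ax":0,"ay":0,"az":0,"jaw":0.3},{"dx":0,"dy":-0.002,"dz":0.017,"ax":0,"ay":0,"az":0,"jaw":0.3}]' 35
python3 -m crank '[{"dx":0,"dy":0,"dz":0,"ax":0,"ay":0,"az":0,"jaw":0.3},{"dx":0,"dy":0,"dz":0,"ax":0,"ay":0,"az":0,"jaw":0.3},{"dx":0,"dy":0,"dz":-0.003,"ax":0,"ay":0,"az":0,"jaw":0.3},{"dx":0,"dy":0,"dz":-0.01,"ax":0,"ay":0,"az":0,"jaw":0.3},{"dx":0,"dy":0,"dz":-0.02,"ax":0,"ay":0,"az":0,"jaw":0.3},{"dx":0,"dy":0,"dz":-0.04,"ax":0,"ay":0,"az":0,"jaw":0.3},{"dx":0,"dy":0,"dz":-0.06,"ax":0,"ay":0,"az":0,"jaw":0.3},{"dx":0,"dy":0,"dz":-0.07,"ax":0,"ay":0,"az":0,"jaw":0.3}]'
```

```text
t: 13.1
ee_pos: [0.5997, -0.2087, 0.0045]
tcp_rot: [1.841, 2.545, 0.0]
wrist_force: [-0.9, -0.0, 0.1]
gripper_width: 0.637
gripper_force: 38.9
t: 13.9
ee_pos: [0.6007, -0.2091, 0.077]
tcp_rot: [1.839, 2.542, 0.002]
wrist_force: [1.0, 1.1, -1.7]
gripper_width: 0.635
gripper_force: 38.8
```

```bash
python3 -m crank '[{"dx":0,"dy":-0.005,"dz":-0.015,"ax":0,"ay":0,"az":0,"jaw":0.3},{"dx":0.005,"dy":-0.02,"dz":-0.035,"ax":0,"ay":0,"az":0,"jaw":0.3},{"dx":0.015,"dy":-0.04,"dz":-0.06,"ax":0,"ay":0,"az":0,"jaw":0.3},{"dx":0.028,"dy":-0.065,"dz":-0.085,"ax":0,"ay":0,"az":0,"jaw":0.3},{"dx":0.04,"dy":-0.09,"dz":-0.1,"ax":0,"ay":0,"az":0,"jaw":0.3},{"dx":0.05,"dy":-0.11,"dz":-0.11,"ax":0,"ay":0,"az":0,"jaw":0.3},{"dx":0.058,"dy":-0.122,"dz":-0.113,"ax":0,"ay":0,"az":0,"jaw":0.3},{"dx":0.061,"dy":-0.127,"dz":-0.113,"ax":0,"ay":0,"az":0,"jaw":0.3}]'
python3 -c "
from h import *
delta([.43,0,.19],60)
delta([.4575,.184,.19],96.8)"
```

```text
t: 14.7
ee_pos: [0.4586, -0.1902, 0.1878]
tcp_rot: [1.842, 2.545, 0.0]
wrist_force: [0.2, 0.6, -0.9]
gripper_width: 0.645
gripper_force: 38.8
t 14.7 tcp [ 0.4586 -0.1902  0.1878] d [ 0.1896  0.0323 -0.0022] turn [ 2.000e-02  1.000e-02 -4.178e+01] w 0.6448174947340101 gf 38.77301573753357 q [-0.416  0.231  1.808  0.     1.103 -0.734]
t 14.7 tcp [ 0.4586 -0.1902  0.1878] d [ 0.3557  0.1159 -0.0022] turn [ 1.000e-02  2.000e-02 -7.858e+01] w 0.6448174947340101 gf 38.77301573753357 q [-0.416  0.231  1.808  0.     1.103 -0.734]
```

```bash
python3 -m crank '[{"dx":0.01,"dy":0.002,"dz":0,"ax":0,"ay":0,"az":-2,"jaw":0.3},{"dx":0.03,"dy":0.005,"dz":0,"ax":0,"ay":0,"az":-6,"jaw":0.3},{"dx":0.06,"dy":0.01,"dz":0,"ax":0,"ay":0,"az":-12,"jaw":0.3},{"dx":0.09,"dy":0.015,"dz":0,"ax":0,"ay":0,"az":-19,"jaw":0.3},{"dx":0.12,"dy":0.02,"dz":0,"ax":0,"ay":0,"az":-26,"jaw":0.3},{"dx":0.15,"dy":0.025,"dz":0,"ax":0,"ay":0,"az":-33,"jaw":0.3},{"dx":0.175,"dy":0.03,"dz":0,"ax":0,"ay":0,"az":-39,"jaw":0.3},{"dx":0.19,"dy":0.032,"dz":0,"ax":0,"ay":0,"az":-42,"jaw":0.3}]'
python3 -c "
from h import *
delta([.4575,.184,.14],96.8)"
```

```text
t: 15.5
ee_pos: [0.4308, 0.0024, 0.1866]
tcp_rot: [-0.797, -3.037, -0.001]
wrist_force: [0.2, 0.2, -0.2]
gripper_width: 0.641
gripper_force: 38.8
t 15.5 tcp [0.4308 0.0024 0.1866] d [0.0659 0.1713 0.0467] turn [  0.04  -0.08 -36.2 ] w 0.6407979405454701 gf 38.802024722099304 q [-2.200e-02  1.310e-01  1.940e+00  1.000e-03  1.072e+00 -1.080e+00]
```

```bash
python3 -m crank '[{"dx":0.004,"dy":0.01,"dz":0,"ax":0,"ay":0,"az":-2,"jaw":0.3},{"dx":0.012,"dy":0.03,"dz":0,"ax":0,"ay":0,"az":-6,"jaw":0.3},{"dx":0.023,"dy":0.06,"dz":0,"ax":0,"ay":0,"az":-12,"jaw":0.3},{"dx":0.035,"dy":0.09,"dz":0,"ax":0,"ay":0,"az":-18,"jaw":0.3},{"dx":0.046,"dy":0.12,"dz":0.01,"ax":0,"ay":0,"az":-25,"jaw":0.3},{"dx":0.056,"dy":0.148,"dz":0.025,"ax":0,"ay":0,"az":-31,"jaw":0.3},{"dx":0.063,"dy":0.165,"dz":0.04,"ax":0,"ay":0,"az":-35,"jaw":0.3},{"dx":0.066,"dy":0.171,"dz":0.045,"ax":0,"ay":0,"az":-36.2,"jaw":0.3}]'
python3 - <<'E'
from h import *
a,d=grab("scene","s3")
delta([.4575,.184,.0535],96.8)
b,db=grab("top","t3")
c=np.hstack([cv2.resize(a[130:260,170:300],(400,400),interpolation=cv2.INTER_CUBIC),cv2.resize(b[225:345,130:250],(400,400),interpolation=cv2.INTER_CUBIC)])
cv2.imwrite("pics/c3.png",c[:,:,::-1])
P=cloud("scene",d)
hsv=cv2.cvtColor(a,cv2.COLOR_RGB2HSV)
m=(P[...,2]>.125)&(P[...,2]<.2)&(abs(P[...,0]-.4575)<.1)&(abs(P[...,1]-.15)<.08)
print(m.sum())
m2=m&(hsv[...,0]>100)&(hsv[...,0]<130)&(hsv[...,1]>80)
Q=P[m2]; print(len(Q),Q.min(0),Q.max(0),Q.mean(0)); 
pts=np.argwhere(m2)[:,::-1].astype(np.float32); print(cv2.boxPoints(cv2.minAreaRect(pts)))
print("dir",np.degrees(np.arctan(np.polyfit(Q[:,0],Q[:,1],1)[0])))
E
```

```text
t: 16.3
ee_pos: [0.4582, 0.1829, 0.1403]
tcp_rot: [0.182, -3.133, 0.001]
wrist_force: [0.0, -0.4, -1.9]
gripper_width: 0.641
gripper_force: 38.8
t 16.35 tcp [0.458  0.1827 0.1403] d [0.0001 0.0013 0.0868] turn [-0.01 -0.18 -0.2 ] w 0.6392351207576151 gf 38.77059996128082 q [ 3.560e-01  2.740e-01  1.882e+00  1.000e-03  9.890e-01 -1.330e+00]
900
22 [0.40674032 0.14625036 0.14003699] [0.51903908 0.16462268 0.1744106 ] [0.46806702 0.15506203 0.1546842 ]
[[205.4138  183.03448]
 [238.00002 170.     ]
 [241.72417 179.31033]
 [209.13795 192.34482]]
dir 7.208785366491714
```

View pics/c3.png

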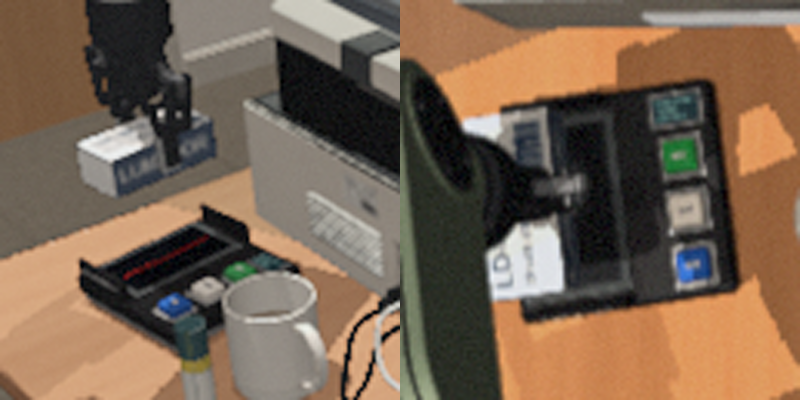

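The crop shows the carton held level above the window (left half: carton at (147,150), window at (165,260)). The top view has it parallel to the terminal. Next I'll measure the carton's ends relative to the window.

Run:
```python
from h import *
th=np.radians(6.8); u=np.array([np.cos(th),np.sin(th)]); v=np.array([-np.sin(th),np.cos(th)]); w=np.array([.4575,.184])
for n,f in (("scene","s3"),("top","t3")):
    z=np.load(f"pics/{f}.npz"); P=cloud(n,z["d"]); 
    q=P[...,:2]-w; a=q@u; b=q@v; Z=P[...,2]
    for lo,hi in((.130,.138),(.140,.150),(.150,.160),(.160,.170),(.172,.182)):
        m=(Z>lo)&(Z<hi)&(abs(a)<.09)&(abs(b)<.045)
        if m.sum()>5: print(n,lo,m.sum(),"along",np.percentile(a[m],[0,3,97,100]).round(4),"across",np.percentile(b[m],[0,3,97,100]).round(4))
    hsv=cv2.cvtColor(z["im"],cv2.COLOR_RGB2HSV)
    m=((hsv[...,0]<8)|(hsv[...,0]>172))&(hsv[...,1]>130)&(hsv[...,2]>80)&(abs(a)<.07)&(abs(b)<.02)&(Z<.05)
    if m.sum()>5:
        px=np.argwhere(m)[:,::-1]; W=np.array([ray(n,*p,.034)[:2] for p in px])-w; print(n,"red along",(W@u).min(),(W@u).max(),"across",(W@v).mean(), "slope",np.polyfit(W@u,W@v,1)[0])
    m=(Z>.046)&(Z<.058)&(abs(abs(a)-.076)<.015)&(abs(b)<.05)
    print(n,"cheeks",np.percentile(a[m&(a<0)],[2,98]) if (m&(a<0)).sum() else 0,np.percentile(a[m&(a>0)],[2,98]) if (m&(a>0)).sum() else 0)
z=np.load("pics/top0.npz"); P=cloud("top",z["d"]); q=P[...,:2]-w; a=q@u; b=q@v; Z=P[...,2]; m=(Z>.046)&(Z<.06)&(abs(abs(a)-.076)<.02)&(abs(b)<.05)
for s in(-1,1):
    k=m&(a*s>0); print("top0 cheek",s,k.sum(),np.percentile(a[k],[2,50,98]) if k.sum() else 0,np.percentile(b[k],[2,98]) if k.sum() else 0)
```

```text
scene 0.13 35 along [-0.0585 -0.0582  0.056   0.0577] across [-0.0316 -0.0314  0.0178  0.02  ]
scene 0.14 128 along [-0.0598 -0.0591  0.0563  0.062 ] across [-0.0418 -0.036   0.0152  0.0217]
scene 0.15 135 along [-0.0599 -0.059   0.0567  0.0604] across [-0.0445 -0.0426  0.018   0.0263]
scene 0.16 148 along [-0.0601 -0.0588  0.0549  0.0605] across [-0.0444 -0.0429  0.016   0.0244]
scene 0.172 291 along [-0.0601 -0.058   0.0568  0.0632] across [-0.0445 -0.0406  0.0265  0.0365]
scene red along -0.04568753541018264 -0.01512722359323805 across 0.004158625233402323 slope 0.09885496774919239
scene cheeks [-0.0747435  -0.06529289] [0.07530852 0.08535227]
top 0.13 7 along [-0.0588 -0.0552  0.0264  0.0268] across [-0.0282 -0.0282 -0.0269 -0.0269]
top 0.14 57 along [-0.0611 -0.061   0.0567  0.0581] across [-0.0299 -0.0294 -0.0081  0.0188]
top 0.15 56 along [-0.0611 -0.0609  0.0548  0.0569] across [-0.0349 -0.0346  0.0013  0.0171]
top 0.16 53 along [-0.061  -0.061   0.0549  0.0562] across [-0.0329 -0.0302 -0.0144  0.0149]
top 0.172 735 along [-0.0609 -0.0588  0.0571  0.0591] across [-0.0296 -0.0284  0.019   0.0265]
top cheeks [-0.07622524 -0.0689878 ] [0.07478554 0.08211513]
top0 cheek -1 96 [-0.07612824 -0.07263291 -0.06899368] [-0.03492706  0.03645501]
top0 cheek 1 97 [0.07488374 0.07797764 0.08185839] [-0.03377349  0.03714478]
```

```bash
python3 -m crank '[{"dx":-0.002,"dy":0.002,"dz":0.005,"ax":0,"ay":0,"az":0,"jaw":0.3},{"dx":-0.0035,"dy":0.004,"dz":0.01,"ax":0,"ay":0,"az":0,"jaw":0.3},{"dx":-0.0035,"dy":0.004,"dz":0.02,"ax":0,"ay":0,"az":0,"jaw":0.3},{"dx":-0.0035,"dy":0.004,"dz":0.03,"ax":0,"ay":0,"az":0,"jaw":0.3},{"dx":-0.0035,"dy":0.004,"dz":0.04,"ax":0,"ay":0,"az":0,"jaw":0.3},{"dx":-0.0035,"dy":0.004,"dz":0.048,"ax":0,"ay":0,"az":0,"jaw":0.3},{"dx":-0.0035,"dy":0.004,"dz":0.052,"ax":0,"ay":0,"az":0,"jaw":0.3},{"dx":-0.0035,"dy":0.004,"dz":0.052,"ax":0,"ay":0,"az":0,"jaw":0.3}]'
cat > chk.py <<'E'
from h import *
th=np.radians(6.8); u=np.array([np.cos(th),np.sin(th)]); v=np.array([-np.sin(th),np.cos(th)]); w=np.array([.4575,.184])
delta([.4605,.1875,.0545],96.8)
zt=readout.sense()["ee_pos"][2]
for n in("scene","top"):
    im,d=get_image(n); cv2.imwrite(f"pics/{n}_{zt:.3f}.png",im[:,:,::-1]); P=cloud(n,d); q=P[...,:2]-w; a=q@u; b=q@v; Z=P[...,2]-zt
    m=(Z>.01)&(Z<.045)&(abs(a)<.068)&(abs(b)<.045)
    print(n,m.sum(),"along",np.percentile(a[m],[1,99]).round(4),"across",np.percentile(b[m],[1,99]).round(4))
    m&=Z>.03; print("  top face z: near/far end",np.median(P[...,2][m&(a<-.03)]).round(4),np.median(P[...,2][m&(a>.03)]).round(4),"across",np.percentile(b[m],[1,99]).round(4))
E
python3 chk.py
```

```text
t: 17.2
ee_pos: [0.461, 0.1854, 0.0896]
tcp_rot: [0.176, -3.135, 0.001]
wrist_force: [0.4, 0.2, -2.2]
gripper_width: 0.641
gripper_force: 38.8
t 17.2 tcp [0.461  0.1854 0.0896] d [0.0002 0.0022 0.0351] turn [-0.02 -0.08 -0.37] w 0.6408610409943222 gf 38.77617001533508 q [ 0.359  0.339  1.94   0.     0.864 -1.324]
scene 581 along [-0.0565  0.0624] across [-0.0429  0.0334]
  top face z: near/far end 0.1241 0.124 across [-0.0425  0.0342]
top 782 along [-0.0572  0.0616] across [-0.027   0.0224]
  top face z: near/far end 0.1264 0.1263 across [-0.0267  0.0225]
```

```bash
python3 -m crank '[{"dx":0,"dy":0.0015,"dz":0.004,"ax":0,"ay":0,"az":0,"jaw":0.3},{"dx":0,"dy":0.0015,"dz":0.01,"ax":0,"ay":0,"az":0,"jaw":0.3},{"dx":0,"dy":0.0015,"dz":0.016,"ax":0,"ay":0,"az":0,"jaw":0.3},{"dx":0,"dy":0.0015,"dz":0.022,"ax":0,"ay":0,"az":0,"jaw":0.3},{"dx":0,"dy":0.0015,"dz":0.028,"ax":0,"ay":0,"az":0,"jaw":0.3},{"dx":0,"dy":0.0015,"dz":0.032,"ax":0,"ay":0,"az":0,"jaw":0.3},{"dx":0,"dy":0.0015,"dz":0.034,"ax":0,"ay":0,"az":0,"jaw":0.3},{"dx":0,"dy":0.0015,"dz":0.034,"ax":0,"ay":0,"az":0,"jaw":0.3}]'
python3 -m crank '[{"dx":0,"dy":0,"dz":0,"ax":0,"ay":0,"az":0,"jaw":0.3},{"dx":0,"dy":0,"dz":0,"ax":0,"ay":0,"az":0,"jaw":0.3},{"dx":0,"dy":0,"dz":0,"ax":0,"ay":0,"az":0,"jaw":0.3},{"dx":0,"dy":0,"dz":0,"ax":0,"ay":0,"az":0,"jaw":0.3},{"dx":0,"dy":0,"dz":0,"ax":0,"ay":0,"az":0,"jaw":0.3},{"dx":0,"dy":0,"dz":0,"ax":0,"ay":0,"az":0,"jaw":0.3},{"dx":0,"dy":0,"dz":0,"ax":0,"ay":0,"az":0,"jaw":0.3},{"dx":0,"dy":0,"dz":0,"ax":0,"ay":0,"az":0,"jaw":0.3}]'
python3 chk.py; ls pics
python3 - <<'E'
import cv2,glob,numpy as np
f=sorted(glob.glob("pics/scene_0.05*"))[0]; g=f.replace("scene_","top_")
a,b=cv2.imread(f),cv2.imread(g)
cv2.imwrite("pics/c4.png",np.hstack([cv2.resize(a[150:270,170:290],(400,400)),cv2.resize(b[225:345,130:250],(400,400))]))
E
```

```text
t: 18.1
ee_pos: [0.4611, 0.187, 0.056]
tcp_rot: [0.176, -3.136, 0.0]
wrist_force: [-0.1, 0.6, -0.7]
gripper_width: 0.639
gripper_force: 38.8
t: 18.9
ee_pos: [0.4612, 0.1871, 0.0563]
tcp_rot: [-0.176, 3.137, 0.0]
wrist_force: [0.2, -0.0, -0.9]
gripper_width: 0.638
gripper_force: 38.8
t 18.9 tcp [0.4612 0.1871 0.0563] d [0.0007 0.0005 0.0018] turn [ 0.    0.   -0.36] w 0.6378947951631009 gf 38.77615928649902 q [ 0.362  0.385  1.977  0.     0.78  -1.321]
scene 572 along [-0.0559  0.0624] across [-0.041   0.0324]
  top face z: near/far end 0.0907 0.0906 across [-0.0407  0.0332]
top 733 along [-0.0572  0.062 ] across [-0.0254  0.0235]
  top face z: near/far end 0.0923 0.0926 across [-0.0248  0.0237]
c1.png
c2.png
c3.png
s1.npz
s1.png
s2.npz
s2.png
s3.npz
s3.png
scene0.npz
scene0.png
scene_0.056.png
scene_0.090.png
t1.npz
t1.png
t2.npz
t2.png
t3.npz
t3.png
top0.npz
top0.png
top_0.056.png
top_0.090.png
```

View pics/c4.png

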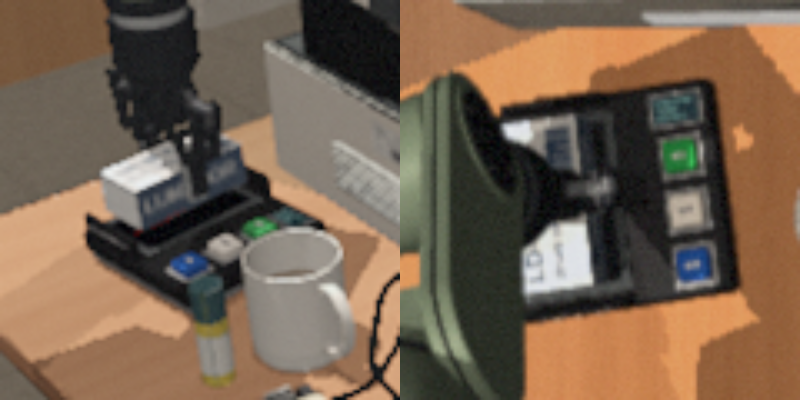

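The crop shows the carton level between the cheeks at (172,180) and clear of the terminal. The mug and glue stick are still standing. The underside is about 17 mm above the glass, with the centre within about 3 mm of the window's.

```bash
python3 -c "
from plant import manip
print(manip.hand_in())"
```

```text
the job is handed in; nothing more can be done
None
```

I pressed blue, white and green in order and handed the job in at about 19 s with the carton held level and centred over the window, about 17 mm above the glass; the hand-in returned no verdict.

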